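# Set clamped sprung forceps to the width of a sample spot

## Task

Slide the white dish carrier along the bench by its green upright grip, without lifting it, until the orange sample spot lies right under the middle of the open forceps tips, and let go of the carrier there. Then squeeze the clamped sprung forceps at their two blue finger rests until the gap between the tips equals the width of the spot (14 mm), one tip over each edge of the spot and never pinching much tighter than that, and hold that gap steady for two seconds: finish while still holding the squeeze. Leave the other dishes, the pen and the spatula where they are.

Things in the scene. Friction and masses are not known exactly. Their poses are not given: they have to be found in the camera images.
- forceps: Fixed stand clamping sprung forceps level above the bench. Origin: on the bench under the clamp. Base 120 x 100 x 14 mm, clamp post 117 mm high. The two blades run from the clamp along the stand's own -y, 85 mm above the bench: blade_far on its +x side, blade_near on its -x side; the tips bend down at local y -190 mm, lowest 27 mm above the bench.
- blade_far (a joint): Angle (rad) of the far (+x) blade about its upright hinge at (6, -20, 85) mm in the stand's frame: 0 released and open, growing as squeezed inward, up to 0.11. Each blade turns on its own and springs open when released: 8 N m/rad. 0.065 on both blades gives a tip gap of 14 mm, each rest then pushing back about 5 N. Tip gap = 36 mm - 170 mm x (sum of both angles).
- blade_near (a joint): The same for the near (-x) blade, hinged at (-6, -20, 85) mm.
- rest_far (a point): Centre of the far blade's blue finger rest: an upright round post 12 mm in diameter, 36 mm high (67 to 103 mm above the bench), on the blade's outer side, 100 mm from its hinge (stand's local y -120 mm). Released, the two rests measure 46 mm over their outer faces, centred on the stand's x = 0; 33 mm at a tip gap of 14 mm. 1 mm of squeeze at the rests closes the tips by 1.7 mm.
- rest_near (a point): Centre of the near blade's blue finger rest, the same.
- tip_far (a point): Inner face of the far blade's tip (last 18 mm red), 30 mm above the bench. The tip gap is the distance between the two tip points: 36 mm when released.
- tip_near (a point): Inner face of the near blade's tip.
- tips_mid (a point): Fixed point of the stand midway between the tips, at (0, -190, 30) mm in the stand's frame.
- carrier: Loose white plate, 110 mm (its x) by 210 mm (its y) and 6 mm thick, about 0.4 kg, lying on the bench, with an open clear round dish fixed on it (90 mm in diameter, rim 21 mm above the bench, so it passes below the forceps tips). Origin: on its underside below the dish's centre; the plate reaches from y -155 to +55 mm.
- spot (a point): Centre of the flat orange sample spot, 14 mm in diameter, on the pale agar in the dish: at (14, 10, 13) mm in the carrier's frame.
- grip (a point): Point in the green upright grip of the carrier, at (0, -125, 34) mm in the carrier's frame. The grip is a fin 14 mm thick (carrier x), 44 mm long (carrier y), its top 50 mm above the bench.
- dish_stack: Bystander: loose stack of four closed dishes, 93 mm in diameter, 61 mm high; origin under its centre. Leave alone.
- lidded_dish: Bystander: one closed dish with a yellow lid, 93 mm in diameter, 15 mm high. Leave alone.
- pen: Bystander: blue pen 120 mm long (its y), 12 mm thick. Leave alone.
- spatula: Bystander: lying spatula with an orange handle, 190 mm long (its x). Leave alone.

How it is judged:
On the way, in this order (a step that is already met when the one before it is completed fails the run):
1. the spot lies under the middle of the open forceps tips, within 6 mm, and the carrier is let go, flat on the bench (horizontal distance between spot and tips_mid below 0.006 m and contact force between the fingers and carrier below 0.2 N and linear speed of carrier below 0.01 m/s and height (world z) of carrier below 0.004 m and angle between carrier's own z axis and vertical below 0.05 rad and distance between tip_far and tip_near above 0.03 m), for 0.2 s.
2. the fingers hold the tip gap at 14 mm, within 2.5 mm, over the spot for 2 s (horizontal distance between spot and tips_mid below 0.006 m and contact force between the fingers and carrier below 0.2 N and linear speed of carrier below 0.01 m/s and height (world z) of carrier below 0.004 m and angle between carrier's own z axis and vertical below 0.05 rad and distance between tip_far and tip_near between 0.0115 and 0.0165 m and horizontal distance between each of tip_far, tip_near and spot below 0.014 m and contact force between the fingers and forceps above 2 N), for 2 s.
At the end, for the whole second after the job is handed in: The fingers still squeeze the forceps (over 2 N) with a tip gap of 14 mm, within 2.5 mm, each tip within 14 mm of the spot's centre seen from above; the spot is within 6 mm of the point under the middle of the tips, and the carrier lies still, flat on the bench and untouched (all of step 2); the arm keeps its last pose, push and grip.
It fails at once if the tips are pinched to a gap below 8 mm (distance between tip_far and tip_near below 0.008 m).
It fails at once if the carrier is lifted 20 mm off the bench (height (world z) of carrier above 0.02 m).
It fails at once if a bystander (other dishes, pen, spatula) is moved more than 20 mm (distance of any of dish_stack, lidded_dish, pen, spatula from where it was at the start of the episode above 0.02 m).
It also fails if it takes over 54 s, if anything falls off the work surface, if the arm or the gripper's body presses on something with over 40 N, if the wrist force passes 120 N, or if a joint passes its speed limit or range.

## Robot

A 7-joint arm with a two-finger parallel gripper is mounted at the origin on the work surface. World frame = base frame: x ahead of the robot, y to its left, z up, the work surface at z = 0. Lengths are in m, angles in rad, forces in N, time in s.
With the tool pointing down it reaches from about 0.425 to 1.025 m from the base axis. Payload 3.6 kg.
Tool frame: the origin (TCP) lies midway between the tips of the shut fingers; the grasp point (between the pads) lies 19 mm behind it; z points along the fingers, y is the line along which they close (so a half turn about z gives the same grasp; the last joint's range is limited). The gripper opens to 85 mm and grips with 20 to 120 N. Pads are 22 mm wide; open, the fingers measure 114 mm over their backs; the gripper's body (76 mm by 85 mm) begins 54 mm behind the grasp point. The pads swing forward as they close: fully open they stand 13 mm farther back than shut.
Start: joints at [-1.337, 0.591, 0.048, 1.609, -0.033, 0.943, -0.034], TCP at [0.233, 0.687, 0.231] pointing down, gripper open.
Joint ranges: [-2.69, 2.69], [-0.47, 2.24], [-1.27, 1.36], [0.19, 2.51], [-1.53, 4.68], [0.08, 2.07], [-3.09, 3.09]. Speed limits (rad/s): [2.57, 2.57, 3.14, 3.14, 3.14, 3.14, 3.14].

## Interface

Orientations are given as a rotation vector (axis times angle).
In Python, from station import manip, cams, job gives the robot as it stands.
- The arm moves only by the shell command python3 -m crank 'ROWS' [OPENING] [FORCE]. ROWS is text: rows parted by semicolons, each of 4 numbers parted by spaces: the shift along the tool's x, y, z in units of 0.25 m (1.0 is 0.25 m), then the turn about the tool's z in units of 180 degrees (1.0 is 180 degrees). In form: x y z roll; .... A call has 1 to 10 rows; each row shifts and turns the commanded pose from where the row before left it, along the tool's axes as they then stand; what a row does not reach is not made up. A row lasts 1/8 s, in which the tool goes at most 62.5 mm and 10.7 degrees, less where a joint would pass 70% of its speed; a pose out of reach is approached as far as the arm can. A call with a number of a shift or a turn outside -1 to 1 is refused whole. A call with a gripper value outside its range is refused whole. OPENING is the opening, from -1 (shut) to 1 (fully open), set as the call begins (- or left out, the last holds). The fingers move at their own pace and stop on an object; FORCE is the grip in N (left out, the last holds). Time passes only in rows, so rows that do not move let the fingers close. It gives the time, the measured TCP pose, the force, the opening and the grip force at its end, in the units of the state.
- manip.observe(): the state, without advancing time (a new reading comes with each control period).
- cams.grab_frame(name): name is "scene" or "top" or "wrist"; returns (picture, depth): 480x640x3 uint8, red, green, blue; 480x640 float32, m along the optical axis (not along the pixel's ray), 0 where there is no reading.
- cams.camera_model(name): a dict with "intrinsics" (3x3 intrinsics, pixels), "rvec" (rotation vector, rad) and "tvec" (3), from world to camera coordinates, as OpenCV has them; the wrist camera has in their place "T_tool_cam" (4x4, takes a point from camera to tool coordinates, whose origin is the TCP and whose axes are the flange's). Camera axes: x right, y down, z forward; pixel columns grow to the right and rows downward; lengths in m; the calibration is good to about 2 mm. A picture is of the moment at which its call begins: read the wrist's pose just before it. camera_model takes no time and is no camera call.
- job.close_job(): hands the job in; it is judged then, once.
Trained networks look in the newest picture that a camera, given by its name, has taken for a name from the list of things; names that differ only in an ending like _2 or _b are one class to them, and where a whole thing is asked for, a point or a joint stands for the part that bears it (a point fixed in the world has none). Each returns a list of dicts, best first, with "score" (0 to 1); they miss things now and then, are a little off and sometimes report something else, mostly with a low value. They report only what shows in the picture. A call takes as long as a camera call.
- cams.recognise(camera, target): "xy" ([column, row] in pixels, amid what is visible of it).
- cams.pinpoint(camera, target): "xy" ([column, row] in pixels: a listed point, or the origin of a listed thing).
The state is a dict: "time": time; "joint_pos": joint angles; "qvel": joint speeds; "effort": joint torques, N m; "position": TCP position; "ee_rot": TCP orientation; "contact_force": force on the tool from outside, world axes, zero at the start; "ft_torque": the same for the moment, N m; "opening": finger opening in m; "grip_force": force on a finger pad.
Only numpy, scipy, OpenCV 4.12 (cv2) and the standard library are available. Lean on these libraries where they do the work, as an engineer would, in place of code of your own. Each camera call takes 0.05 s, during which the arm holds its last target. There are 200 camera calls.

## Working session

There is one attempt and no reset: what is moved stays moved. The work goes in short steps, Python scripts to look and compute and a shell command to move; the robot and the scene stay as the last step left them, time stands still between calls to the robot, and variables do not carry over. Pictures are saved under pics/ and viewed, at most 10 in all, crops included, and the job is handed in when it is done.

```bash
mkdir -p pics; ls
cat > h.py <<'E'
import numpy as np, cv2
from scipy.spatial.transform import Rotation as R
from station import manip,cams,job
def save(n,f):
    p,d=cams.grab_frame(n); cv2.imwrite(f,p[:,:,::-1]); return p,d
def pose(n,st=None):
    m=cams.camera_model(n);K=np.array(m["intrinsics"])
    if n=="wrist":
        st=st or manip.observe(); T=np.eye(4);T[:3,:3]=R.from_rotvec(st["ee_rot"]).as_matrix();T[:3,3]=st["position"]
        T=T@np.array(m["T_tool_cam"])
    else:
        T=np.eye(4);T[:3,:3]=R.from_rotvec(np.ravel(m["rvec"])).as_matrix();T[:3,3]=np.ravel(m["tvec"]);T=np.linalg.inv(T)
    return K,T
def ray(n,xy,st=None):
    K,T=pose(n,st); d=T[:3,:3]@np.linalg.inv(K)@[xy[0],xy[1],1]; return T[:3,3],d
def atz(n,xy,z,st=None):
    o,d=ray(n,xy,st); return o+d*(z-o[2])/d[2]
def tri(rays):
    A=0;b=0
    for o,d in rays:
        d=d/np.linalg.norm(d);P=np.eye(3)-np.outer(d,d);A=A+P;b=b+P@o
    return np.linalg.solve(A,b)
E
python3 - <<'E'
from h import *
np.set_printoptions(precision=4,suppress=True)
for n in("scene","top"):
    save(n,f"pics/{n}0.png"); K,T=pose(n);print(n,T,K[0,0])
Z=dict(spot=.013,grip=.034,rest_far=.085,rest_near=.085,tip_far=.03,tip_near=.03,tips_mid=.03,carrier=0,forceps=0)
for k,z in Z.items():
    r={}
    for n in("scene","top"):
        L=cams.pinpoint(n,k)
        if L: r[n]=L[0]; print(k,n,np.round(L[0]["xy"],1),round(L[0]["score"],2),atz(n,L[0]["xy"],z))
    if len(r)==2: print("  tri",tri([ray(n,r[n]["xy"]) for n in r]))
print(manip.observe())
print(cams.camera_model("wrist"))
E
```

```text
pics
scene [[-0.1914  0.5792 -0.7924  1.453 ]
 [ 0.9813  0.095  -0.1675  0.1389]
 [-0.0217 -0.8096 -0.5865  0.7316]
 [ 0.      0.      0.      1.    ]] 452.1824262031345
top [[-0.0337 -0.9777  0.2071  0.3217]
 [-0.9994  0.0341 -0.0016 -0.0433]
 [-0.0055 -0.2071 -0.9783  1.2349]
 [ 0.      0.      0.      1.    ]] 564.9272879169604
spot top [375.8 241.3] 0.73 [ 0.5551 -0.1632  0.013 ]
grip scene [230.8 253.6] 0.84 [ 0.5765 -0.3051  0.034 ]
grip top [434.9 229.5] 0.62 [ 0.5727 -0.2908  0.034 ]
  tri [ 0.5753 -0.298   0.0328]
rest_far scene [393.9 276.1] 0.9 [0.6611 0.1205 0.085 ]
rest_far top [238.1 192.8] 0.66 [0.6558 0.129  0.085 ]
  tri [0.6569 0.1249 0.0825]
rest_near scene [395.7 266.3] 0.85 [0.625  0.1219 0.085 ]
rest_near top [240.5 205.2] 0.69 [0.6285 0.124  0.085 ]
  tri [0.6279 0.1228 0.0874]
tip_far scene [370.4 294.9] 0.57 [0.6707 0.0709 0.03  ]
tip_far top [275.5 197.3] 0.61 [0.6585 0.0546 0.03  ]
  tri [0.6605 0.0627 0.0197]
tip_near scene [365.4 282.2] 0.81 [0.6278 0.0539 0.03  ]
tip_near top [275.1 212.5] 0.73 [0.6239 0.056  0.03  ]
  tri [0.6247 0.0549 0.0276]
tips_mid
[... 563 characters left out ...]
015, -0.0017, -0.0007,  0.0001]), 'effort': array([ -0.0002, -54.8665,   1.5463, -19.854 ,   0.0093,   0.0016,
         0.    ]), 'position': array([0.2327, 0.6866, 0.2313]), 'ee_rot': array([0.511 , 3.0997, 0.    ]), 'contact_force': array([-0.2545,  0.6353, -0.139 ]), 'ft_torque': array([ 0.0071, -0.0337,  0.0122]), 'grip_force': 0.0, 'opening': 0.08553164232541186}
{'intrinsics': array([[375.2993,   0.    , 317.3564],
       [  0.    , 375.2993, 242.1587],
       [  0.    ,   0.    ,   1.    ]]), 'T_tool_cam': array([[ 0.0013, -0.951 , -0.309 ,  0.0779],
       [ 1.    ,  0.0011,  0.0006, -0.    ],
       [-0.0002, -0.309 ,  0.951 , -0.1428],
       [ 0.    ,  0.    ,  0.    ,  1.    ]])}
```

View pics/scene0.png

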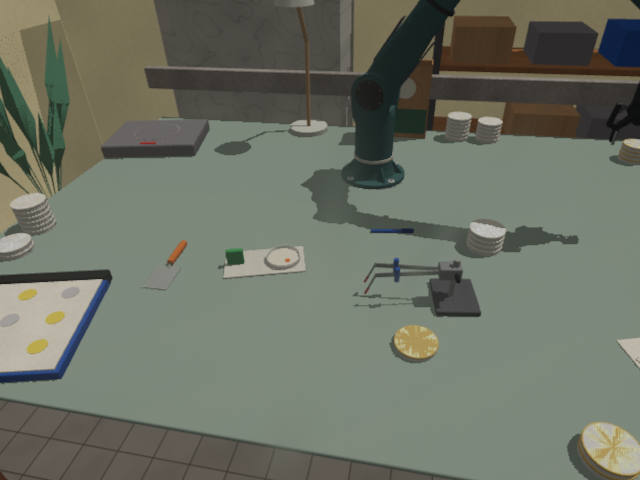

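View pics/top0.png

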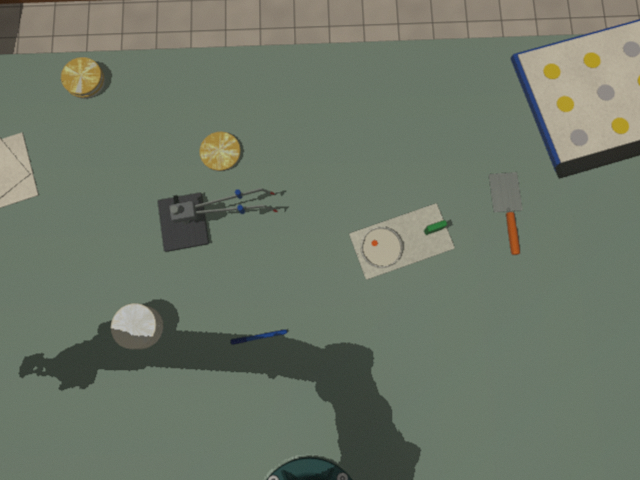

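The pictures show the carrier at (380,243) in the top view, with its grip at (438,227). The forceps stand is at (183,222), with rests near (240,200) and tips near (284,200). The pinpoint results agree with this. I'll turn the tool and move over the forceps to look with the wrist camera.

```bash
python3 -m crank '0 0 0 0.0516;0 0 0 0.0516;0 0 0 0.0516;0 0 0 0.0516;0 0 0 0.0516;0 0 0 0.0516;0 0 0 0.0516;-0.08 0.04 0 0;-0.16 0.08 0 0;-0.16 0.08 0 0' 1 20
python3 -m crank '-0.16 0.08 0 0;-0.16 0.08 0 0;-0.16 0.08 0 0;-0.16 0.08 0 0;-0.16 0.08 0 0;-0.16 0.08 0 0;-0.16 0.08 0 0;-0.16 0.08 0 0;-0.16 0.08 0 0;-0.16 0.08 0 0'
python3 -m crank '-0.16 0.08 0 0;-0.16 0.08 0 0;-0.16 0.08 0 0;-0.08 0.04 0 0;0 0 0 0;0 0 0 0'
```

```text
time: 2.25
position: [0.295, 0.59, 0.2314]
ee_rot: [2.093, 2.341, -0.0]
contact_force: [1.2, 0.2, -0.8]
opening: 0.0854
grip_force: 0.0
time: 3.5
position: [0.5361, 0.2136, 0.2316]
ee_rot: [2.095, 2.341, -0.0]
contact_force: [0.4, 0.5, 0.4]
opening: 0.086
grip_force: 0.0
time: 4.25
position: [0.6194, 0.0874, 0.231]
ee_rot: [-2.092, -2.341, 0.0]
contact_force: [0.2, -0.9, -0.9]
opening: 0.0854
grip_force: 0.0
```

```bash
cat > look.py <<'E'
import sys
from h import *
np.set_printoptions(precision=4,suppress=True)
Z=dict(spot=.013,grip=.034,rest_far=.085,rest_near=.085,tip_far=.03,tip_near=.03,tips_mid=.03,carrier=0,forceps=0)
st=manip.observe(); save("wrist",sys.argv[1])
print(st["time"],st["position"],st["ee_rot"],st["opening"])
e=R.from_rotvec(st["ee_rot"]).as_matrix();print("phi",np.degrees(np.arctan2(e[1,0],e[0,0])))
for k in sys.argv[2:]:
    L=cams.pinpoint("wrist",k)
    for l in L[:1]: print(k,np.round(l["xy"],1),round(l["score"],2),atz("wrist",l["xy"],Z[k],st), "ray",*[np.round(v,4).tolist() for v in ray("wrist",l["xy"],st)])
E
python3 look.py pics/w1.png rest_far rest_near tip_far tip_near tips_mid forceps
```

```text
4.25 [0.6194 0.0874 0.231 ] [-2.0919 -2.3409  0.    ] 0.08537561770148276
phi 96.42856308329355
rest_far [369.7 179.5] 0.91 [0.6564 0.1275 0.085 ] ray [0.6122, 0.1656, 0.3739] [0.1534, -0.1323, -1.0031]
rest_near [325.1 182.3] 0.58 [0.6226 0.1215 0.085 ] ray [0.6122, 0.1656, 0.3739] [0.0362, -0.1528, -1.0006]
tip_far [361.6 241.2] 0.61 [0.6663 0.0609 0.03  ] ray [0.6122, 0.1656, 0.3739] [0.1498, -0.2901, -0.9525]
tip_near [323.9 243.6] 0.93 [0.6305 0.0543 0.03  ] ray [0.6122, 0.1656, 0.3739] [0.0507, -0.3075, -0.9504]
forceps [337.3  34.1] 0.88 [0.6208 0.2403 0.    ] ray [0.6122, 0.1656, 0.3739] [0.0257, 0.2242, -1.1222]
```

View pics/w1.png

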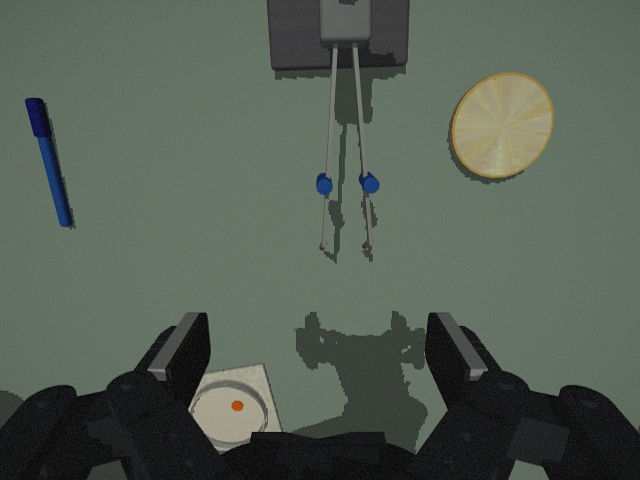

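Rests are at about (325,184) and (370,182), red tips at (323,247) and (367,247), and the spot at (237,406). I'll refine these by colour in the saved picture.

```bash
cat > col.py <<'E'
from h import *
def blobs(f,lo,hi,box,mina=6):
    im=cv2.imread(f);h=cv2.cvtColor(im,cv2.COLOR_BGR2HSV);x0,y0,x1,y1=box
    m=np.zeros(h.shape[:2],np.uint8);m[y0:y1,x0:x1]=cv2.inRange(h,lo,hi)[y0:y1,x0:x1]
    n,l,s,c=cv2.connectedComponentsWithStats(m)
    return [(c[i],s[i]) for i in range(1,n) if s[i][4]>=mina]
E
python3 - <<'E'
from col import *
np.set_printoptions(precision=4,suppress=True)
for nm,lo,hi,box,z in [("rest",(105,120,60),(130,255,255),(300,160,400,205),.095),("tip",(0,70,50),(12,255,255),(300,225,400,265),.035),("tip2",(168,70,50),(180,255,255),(300,225,400,265),.035),("spot",(3,150,100),(15,255,255),(180,380,300,430),.013)]:
    for c,s in blobs("pics/w1.png",lo,hi,box): print(nm,c,s,atz("wrist",c,z))
for c,s in blobs("pics/top0.png",(3,150,100),(15,255,255),(340,220,420,270),3): print("top spot",c,s,atz("top",c,.013))
for c,s in blobs("pics/top0.png",(45,80,30),(80,255,255),(420,205,470,245),20): print("top grip",c,s,atz("top",c,.04))
for c,s in blobs("pics/top0.png",(105,120,60),(130,255,255),(225,180,260,220),5): print("top rest",c,s,atz("top",c,.09))
E
```

```text
rest [323.492 184.384] [317 173  15  22 250] [0.6225 0.12   0.095 ]
rest [369.2444 182.963 ] [359 172  20  21 270] [0.6562 0.1249 0.095 ]
tip [363.4167 246.1667] [362 243   4   6  12] [0.6692 0.0561 0.035 ]
spot [237.  405.5] [232 401  11  10  88] [ 0.5544 -0.1637  0.013 ]
top spot [374.0909 242.9091] [372 241   5   5  22] [ 0.5517 -0.1592  0.013 ]
top grip [435.4416 226.5779] [425 220  22  14 154] [ 0.5779 -0.2912  0.04  ]
top rest [237.6154 192.8846] [235 190   6   8  26] [0.6542 0.1293 0.09  ]
top rest [240.2581 208.4839] [238 205   6   8  31] [0.6201 0.1238 0.09  ]
```

```bash
python3 -m crank '0 0 0 -0.052;-0.142 -0.0577 0 0;-0.142 -0.0577 0 0;-0.142 -0.0577 0 0;-0.142 -0.0577 0 0;-0.142 -0.0577 0 0;-0.142 -0.0577 0 0;-0.142 -0.0577 0 0;-0.142 -0.0577 0 0;-0.142 -0.0577 0 0'
python3 -m crank '-0.142 -0.0577 0 0;0 0 0 0;0 0 0 0'
python3 look.py pics/w2.png grip spot carrier
```

```text
time: 5.85
position: [0.5816, -0.2582, 0.2314]
ee_rot: [1.898, 2.503, 0.0]
contact_force: [0.7, 0.1, -0.2]
opening: 0.0853
grip_force: 0.0
time: 6.22
position: [0.5775, -0.2945, 0.2311]
ee_rot: [-1.898, -2.503, -0.001]
contact_force: [0.3, -0.1, 0.4]
opening: 0.0853
grip_force: 0.0
6.225 [ 0.5775 -0.2945  0.2311] [-1.898  -2.5026 -0.0011] 0.08532954668654966
phi 105.64662449119531
grip [320.2 211.1] 0.56 [ 0.5816 -0.2949  0.034 ] ray [0.5575, -0.2187, 0.374] [0.0692, -0.2189, -0.9768]
spot [329.1  51.9] 0.69 [ 0.5519 -0.1613  0.013 ] ray [0.5575, -0.2187, 0.374] [-0.0173, 0.176, -1.1076]
carrier [313.2  69.7] 0.9 [ 0.5418 -0.1773  0.    ] ray [0.5575, -0.2187, 0.374] [-0.0459, 0.1211, -1.0929]
```

View pics/w2.png

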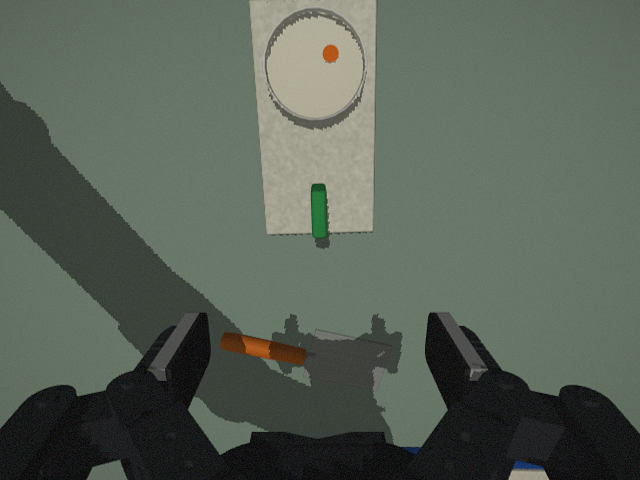

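The grip's top is centred at about (319,211), aligned with the tool, and roughly 3 mm to the tool's +y. The spot is at (330,53). I'll descend and grasp.

```bash
python3 -m crank '0 0.011 0.14 0;0 0 0.14 0;0 0 0.14 0;0 0 0.14 0;0 0 0.12 0;0 0 0.1 0;0 0 0.06 0;0 0 0.02 0;0 0 0 0;0 0 0 0'
python3 -m crank '0 0 0 0;0 0 0 0;0 0 0 0;0 0 0 0;0 0 0 0;0 0 0 0;0 0 0 0;0 0 0 0' -0.85 30
python3 look.py pics/w3.png spot
```

```text
time: 7.68
position: [0.5807, -0.295, 0.0173]
ee_rot: [1.898, 2.501, 0.001]
contact_force: [0.4, 0.6, 0.8]
opening: 0.0853
grip_force: 0.0
time: 8.68
position: [0.5795, -0.2948, 0.0165]
ee_rot: [-1.899, -2.502, 0.001]
contact_force: [-3.1, -0.1, 4.9]
opening: 0.0138
grip_force: 29.9
8.675 [ 0.5795 -0.2948  0.0165] [-1.8987 -2.5023  0.0005] 0.013778995030536194
phi 105.6184164518985
```

```bash
python3 -m crank '0.05 0.041 0 0;0.08 0.065 0 0;0.08 0.065 0 0;0.08 0.065 0 0;0.08 0.065 0 0;0.08 0.065 0 0;0.08 0.065 0 0;0.08 0.065 0 0;0.08 0.065 0 0;0.05 0.04 0 0'
python3 -m crank '0 0 0 0;0 0 0 0;0 0 0 0'
python3 - <<'E'
from h import *
for n in("top","scene"):
    save(n,f"pics/{n}1.png")
    for k,z in(("spot",.013),("tip_far",.03),("tip_near",.03),("tips_mid",.03),("carrier",0)):
        L=cams.pinpoint(n,k)
        if L: print(n,k,L[0]["xy"],L[0]["score"],atz(n,L[0]["xy"],z))
E
```

```text
time: 10.02
position: [0.6756, -0.0757, 0.0164]
ee_rot: [1.897, 2.502, -0.001]
contact_force: [-2.1, -4.0, 3.5]
opening: 0.0137
grip_force: 30.5
time: 10.4
position: [0.6756, -0.0743, 0.0165]
ee_rot: [-1.899, -2.502, -0.004]
contact_force: [1.6, 3.6, 3.3]
opening: 0.0136
grip_force: 29.2
top carrier [220.4, 154.0] 0.33 [0.77466601 0.1822284  0.        ]
scene spot [364.4, 290.3] 0.62 [0.63787281 0.05318746 0.013     ]
scene tip_far [367.2, 292.9] 0.56 [0.66510264 0.06275957 0.03      ]
scene tip_near [359.9, 281.6] 0.81 [0.62777889 0.0406336  0.03      ]
scene tips_mid [367.7, 287.2] 0.91 [0.64492812 0.06146222 0.03      ]
scene carrier [364.1, 295.4] 0.66 [0.64159704 0.05327557 0.        ]
```

```bash
python3 -m crank '0 0 0 0;0 0 0 0;0 0 0 0;0 0 0 0;0 0 -0.1 0;0 0 -0.16 0;0 0 -0.16 0;0 0 -0.16 0;0 0 -0.16 0;0 0 -0.1 0' 1
python3 -m crank '0.16 0 0 0;0.16 0 0 0;0.14 0 0 0;0 0 0 0;0 0 0 0;0 0 0 0'
python3 look.py pics/w4.png spot tip_far tip_near tips_mid rest_far rest_near
python3 -c "
import cv2;im=cv2.imread('pics/w4.png')[60:300,180:500];cv2.imwrite('pics/w4c.png',cv2.resize(im,None,fx=2.5,fy=2.5,interpolation=2))"
```

```text
time: 12.25
position: [0.6754, -0.0764, 0.2287]
ee_rot: [1.898, 2.501, 0.002]
contact_force: [0.2, -0.4, -0.8]
opening: 0.0855
grip_force: 0.0
time: 13.0
position: [0.6441, 0.0325, 0.2265]
ee_rot: [1.902, 2.499, -0.001]
contact_force: [0.2, -0.2, -0.6]
opening: 0.0853
grip_force: 0.0
13.0 [0.6441 0.0325 0.2265] [ 1.9017  2.4992 -0.0011] 0.08534216937450907
phi 105.4648697336603
spot [332.9 183.3] 0.81 [0.6539 0.0573 0.013 ] ray [0.6244, 0.1087, 0.3692] [0.0828, -0.1444, -0.9993]
tip_far [345.5 188.3] 0.66 [0.6648 0.0584 0.03  ] ray [0.6244, 0.1087, 0.3692] [0.1186, -0.1476, -0.9952]
tip_near [307.3 184.1] 0.71 [0.6304 0.0528 0.03  ] ray [0.6244, 0.1087, 0.3692] [0.0177, -0.1646, -0.9986]
tips_mid [332.9 181.6] 0.59 [0.652  0.0612 0.03  ] ray [0.6244, 0.1087, 0.3692] [0.0817, -0.1402, -1.0007]
rest_far [366.8 107.7] 0.92 [0.6561 0.1259 0.085 ] ray [0.6244, 0.1087, 0.3692] [0.1186, 0.0643, -1.0618]
rest_near [317.2  99.4] 0.58 [0.6205 0.1218 0.085 ] ray [0.6244, 0.1087, 0.3692] [-0.0144, 0.0492, -1.0687]
```

View pics/w4c.png

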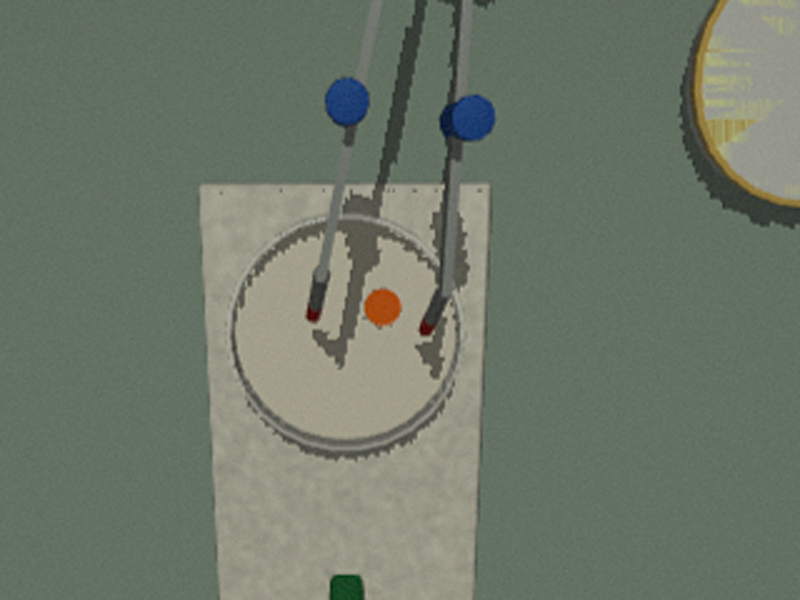

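Run:
```python
from col import *
np.set_printoptions(precision=4,suppress=True)
f="pics/w4.png"
for c,s in blobs(f,(3,150,100),(15,255,255),(300,160,370,210)): print("spot",c,s,atz("wrist",c,.013))
for c in [(304.8,187.2),(350.4,192)]: print("tip",atz("wrist",c,.028))
for c,s in blobs(f,(105,120,60),(130,255,255),(290,80,400,130),20): print("rest",c,s)
# rest top discs in crop (347,102),(474,117)
for u in [(347,102),(474,117)]:
    p=(180+u[0]/2.5,60+u[1]/2.5); print("rest top",p,atz("wrist",p,.103))
im=cv2.imread(f);hs=cv2.cvtColor(im,cv2.COLOR_BGR2HSV)
for x0,x1 in((296,312),(340,360)):
    b=im[175:200,x0:x1].astype(int); m=(b[:,:,2]-b[:,:,1]>50); y,x=np.nonzero(m); print("red",x.mean()+x0,y.mean()+175,len(x))
```

```text
spot [332.4012 182.358 ] [326 176  14  14 162] [0.6528 0.0601 0.013 ]
tip [0.6286 0.0512 0.028 ]
tip [0.6699 0.0582 0.028 ]
rest [318.1976 100.0949] [310  91  17  19 253]
rest [368.1132 106.5547] [357  98  21  18 265]
rest top (318.8, 100.8) [0.6215 0.1223 0.103 ]
rest top (369.6, 106.8) [0.6552 0.1279 0.103 ]
red 304.0 185.3846153846154 13
red 349.53333333333336 191.2 15
```

The spot lies about (+3.5, +5) mm from the middle of the tips. I'll regrasp and correct it.

```bash
python3 -m crank '-0.14 0 0 0;-0.16 0 0 0;-0.16 0 0 0;0 0 0.12 0;0 0 0.14 0;0 0 0.14 0;0 0 0.14 0;0 0 0.12 0;0 0 0.1 0;0 0 0.05 0'
python3 -m crank '0 0 0.02 0;0 0 0 0;0 0 0 0'
```

```text
time: 14.6
position: [0.6741, -0.0758, 0.0223]
ee_rot: [-1.898, -2.501, 0.002]
contact_force: [0.2, 0.1, 0.4]
opening: 0.0854
grip_force: 0.0
time: 14.98
position: [0.6756, -0.0762, 0.0199]
ee_rot: [1.898, 2.501, 0.001]
contact_force: [-0.5, 0.5, -0.6]
opening: 0.0854
grip_force: 0.0
```

```bash
python3 -m crank '0 0 0.008 0;0 0 0 0;0 0 0 0;0 0 0 0;0 0 0 0;0 0 0 0;0 0 0 0;-0.008 -0.01 0 0;-0.008 -0.009 0 0;0 0 0 0' -0.85 25
python3 -m crank '0 0 0 0;0 0 0 0'
python3 -m crank '0 0 0 0;0 0 0 0;0 0 0 0;0 0 0 0;0 0 -0.1 0;0 0 -0.16 0;0 0 -0.16 0;0 0 -0.16 0;0 0 -0.16 0;0 0 -0.1 0' 1
python3 -m crank '0.16 0 0 0;0.16 0 0 0;0.16 0 0 -0.035;0 0 0 0.07;0 0 0 0;0 0 0 0;0 0 0 0;0 0 0 0'
python3 look.py pics/w5.png spot tip_far tip_near rest_far rest_near
python3 -c "
import cv2;im=cv2.imread('pics/w5.png')[60:300,180:500];cv2.imwrite('pics/w5c.png',cv2.resize(im,None,fx=2.5,fy=2.5,interpolation=2))"
```

```text
time: 16.23
position: [0.6714, -0.081, 0.017]
ee_rot: [-1.899, -2.502, -0.001]
contact_force: [0.8, 2.6, 1.2]
opening: 0.0137
grip_force: 26.5
time: 16.48
position: [0.6714, -0.0809, 0.0169]
ee_rot: [-1.899, -2.503, -0.0]
contact_force: [0.9, 3.4, 2.0]
opening: 0.0135
grip_force: 26.6
time: 17.73
position: [0.6719, -0.0816, 0.2292]
ee_rot: [1.898, 2.501, 0.002]
contact_force: [0.9, 0.2, 0.0]
opening: 0.085
grip_force: 0.0
time: 18.73
position: [0.6391, 0.0338, 0.2268]
ee_rot: [1.995, 2.427, -0.0]
contact_force: [-0.0, -0.8, -0.3]
opening: 0.0851
grip_force: 0.0
18.725 [0.6391 0.0338 0.2268] [ 1.9948  2.4269 -0.    ] 0.0851328217983952
phi 101.16208682471202
spot [329.3 190.1] 0.89 [0.6486 0.051  0.013 ] ray [0.6252, 0.1112, 0.3696] [0.0654, -0.1678, -0.9939]
tip_far [349.3 190.2] 0.76 [0.6654 0.0573 0.03  ] ray [0.6252, 0.1112, 0.3696] [0.1177, -0.1577, -0.9938]
tip_near [308.5 187.3] 0.64 [0.6285 0.0526 0.03  ] ray [0.6252, 0.1112, 0.3696] [0.0096, -0.1717, -0.9962]
rest_far [365.2 106.5] 0.84 [0.6567 0.1269 0.085 ] ray [0.6252, 0.1112, 0.3696] [0.1179, 0.0586, -1.0628]
rest_near [317.6 103.2] 0.78 [0.623  0.1224 0.085 ] ray [0.6252, 0.1112, 0.3696] [-0.0081, 0.0421, -1.0655]
```

View pics/w5c.png

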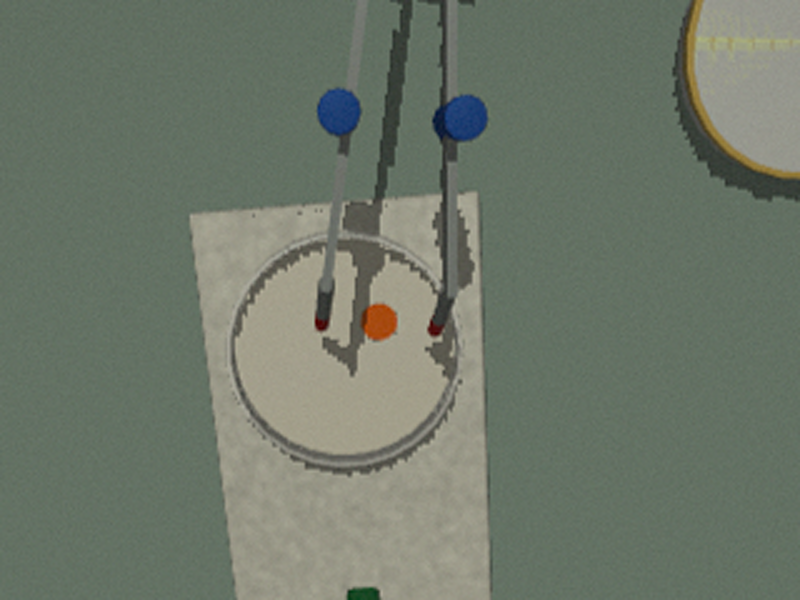

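Run:
```python
from col import *
np.set_printoptions(precision=4,suppress=True)
st=manip.observe(); print(st["position"])
g=lambda u,z:atz("wrist",(180+u[0]/2.5,60+u[1]/2.5),z,st)
for c,s in blobs("pics/w5.png",(3,150,100),(15,255,255),(300,160,370,210)): S=atz("wrist",c,.013,st);print("spot",S)
M=(g((321,328),.028)+g((435,333),.028))/2; a,b=g((339,110),.103),g((466,118),.103)
Rm=(a+b)/2; d=b-a;v=M-Rm
print("tipmid",M,"err",S-M,"rests",a,b,Rm,np.linalg.norm(d),"yaw",np.degrees([np.arctan2(d[1],d[0]),np.arctan2(v[0],-v[1])]))
```

```text
[0.639  0.0343 0.2268]
spot [0.6502 0.0536 0.013 ]
tipmid [0.6497 0.0525 0.028 ] err [ 0.0005  0.001  -0.015 ] rests [0.6218 0.1215 0.103 ] [0.6555 0.1262 0.103 ] [0.6387 0.1239 0.103 ] 0.034029181925719285 yaw [7.8656 8.7665]
```

The spot is now within about 1 mm of the tip middle. Next I'll go over the rests and descend.

```bash
python3 -m crank '0 0 0 0.015;0.178 0.025 0 0;0.178 0.025 0 0;0 0 0 0;0 0 0.14 0;0 0 0.14 0;0 0 0.14 0;0 0 0.12 0;0 0 0.08 0;0 0 0.023 0'
python3 -m crank '0 0 0 0;0 0 0 0;0 0 0 0;0 0 0 0' 0.25 20
python3 look.py pics/w6.png rest_far rest_near
```

```text
time: 20.27
position: [0.6378, 0.1236, 0.065]
ee_rot: [-2.051, -2.378, 0.002]
contact_force: [-0.4, -0.5, 0.7]
opening: 0.0857
grip_force: 0.0
time: 20.78
position: [0.6386, 0.1245, 0.0667]
ee_rot: [2.051, 2.379, 0.001]
contact_force: [0.4, 0.5, -0.0]
opening: 0.0534
grip_force: 0.0
20.775 [0.6386 0.1245 0.0667] [2.0506 2.3793 0.0015] 0.05336852324291322
phi 98.48728772199676
rest_far [359.5 342.6] 0.64 [0.6562 0.125  0.085 ] ray [0.6282, 0.2025, 0.2095] [0.1954, -0.5405, -0.8683]
rest_near [269.5 343.6] 0.63 [0.6223 0.1194 0.085 ] ray [0.6282, 0.2025, 0.2095] [-0.0413, -0.5787, -0.8676]
```

View pics/w6.png

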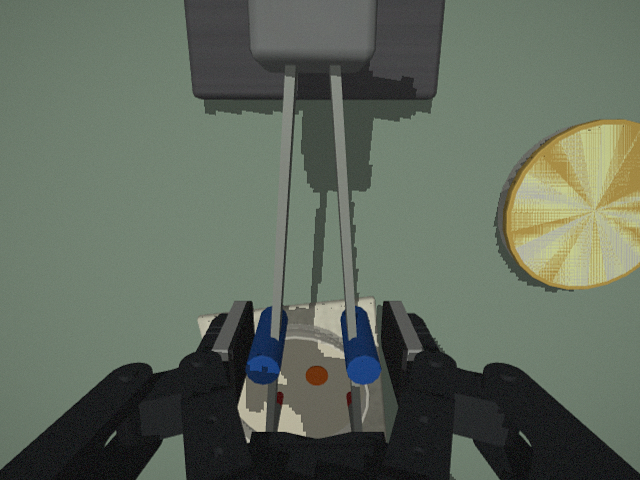

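Rests at (265,345) and (362,345) sit about 1.4 mm to the tool's -y of the pad middle (column 318). I'll nudge the tool over and squeeze in stages.

```bash
python3 -m crank '0 -0.005 0 0;0 0 0 0;0 0 0 0;0 0 0 0;0 0 0 0' -0.06 20
python3 -m crank '0 0 0 0;0 0 0 0;0 0 0 0;0 0 0 0' -0.18
python3 look.py pics/w7.png rest_far rest_near tip_far tip_near spot
```

```text
time: 21.55
position: [0.6373, 0.124, 0.0663]
ee_rot: [2.051, 2.379, 0.0]
contact_force: [-0.4, -0.4, 4.5]
opening: 0.0401
grip_force: 2.3
time: 22.05
position: [0.6374, 0.1238, 0.0665]
ee_rot: [2.051, 2.379, 0.001]
contact_force: [-0.4, -1.4, 5.3]
opening: 0.035
grip_force: 4.3
22.05 [0.6374 0.1238 0.0665] [2.0509 2.3789 0.0007] 0.034954099823041804
phi 98.46935356187568
rest_far [349.6 341.2] 0.9 [0.6511 0.1245 0.085 ] ray [0.6271, 0.2019, 0.2092] [0.1684, -0.5413, -0.8693]
rest_near [286.3 337. ] 0.59 [0.6271 0.1228 0.085 ] ray [0.6271, 0.2019, 0.2092] [0.0001, -0.5559, -0.8728]
tip_far [336.5 389.5] 0.8 [0.6599 0.0577 0.03  ] ray [0.6271, 0.2019, 0.2092] [0.1521, -0.6675, -0.8295]
tip_near [302.5 393.3] 0.83 [0.6409 0.0521 0.03  ] ray [0.6271, 0.2019, 0.2092] [0.0639, -0.6905, -0.8263]
spot [318.2 375.9] 0.82 [0.6501 0.0523 0.013 ] ray [0.6271, 0.2019, 0.2092] [0.0987, -0.6407, -0.8407]
```

View pics/w7.png

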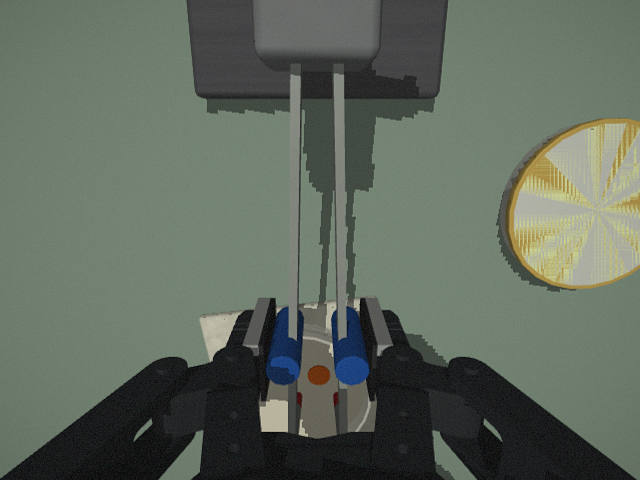

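Both pads are on the rests, symmetric about the spot at (318,376). The measured force fits the spring (4.3 N at 35 mm). Closing to 33 mm and holding.

```bash
python3 -m crank '0 0 0 0;0 0 0 0;0 0 0 0;0 0 0 0;0 0 0 0;0 0 0 0' -0.228
python3 look.py pics/w8.png tip_far tip_near spot
python3 -c "
import cv2;im=cv2.imread('pics/w8.png')[280:440,210:430];cv2.imwrite('pics/w8c.png',cv2.resize(im,None,fx=3.5,fy=3.5,interpolation=2))"
```

```text
time: 23.1
position: [0.6375, 0.1237, 0.0666]
ee_rot: [2.051, 2.379, 0.001]
contact_force: [-0.3, -1.3, 6.8]
opening: 0.0327
grip_force: 5.1
23.1 [0.6375 0.1237 0.0666] [2.0509 2.3787 0.0008] 0.03269476950399469
phi 98.46613573917861
tip_far [330.9 389.6] 0.74 [0.6569 0.0569 0.03  ] ray [0.6271, 0.2018, 0.2093] [0.1375, -0.6701, -0.8293]
tip_near [305.7 395.7] 0.77 [0.6431 0.0505 0.03  ] ray [0.6271, 0.2018, 0.2093] [0.0734, -0.6953, -0.8243]
spot [317.4 376.8] 0.72 [0.6498 0.0514 0.013 ] ray [0.6271, 0.2018, 0.2093] [0.0971, -0.6434, -0.8399]
```

View pics/w8c.png

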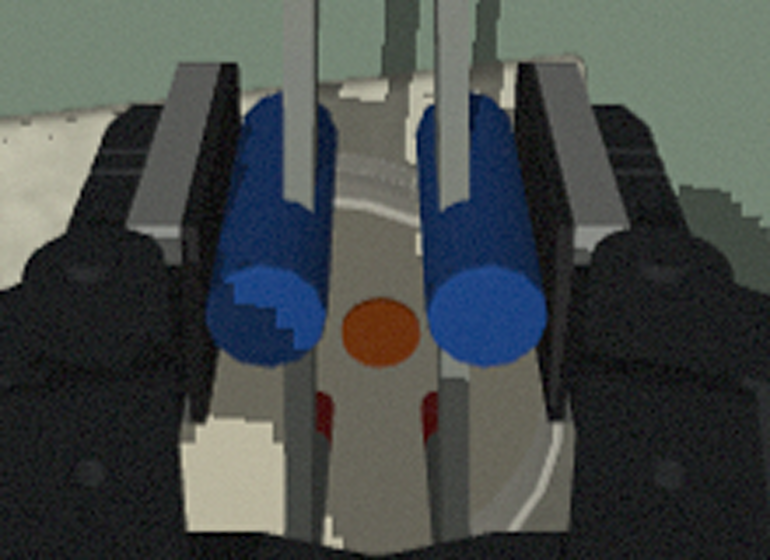

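The tips at crop columns 330 and 422 straddle the orange spot at 380 symmetrically, with a gap of about 14 mm. Holding.

```bash
for i in 1 2 ; do python3 -m crank '0 0 0 0;0 0 0 0;0 0 0 0;0 0 0 0;0 0 0 0;0 0 0 0;0 0 0 0;0 0 0 0;0 0 0 0;0 0 0 0'; done | egrep 'opening|grip'
python3 -c "
from station import job; print(job.close_job())"
```

```text
opening: 0.033
grip_force: 5.1
opening: 0.033
grip_force: 5.1
the job is handed in; nothing more can be done
None
```

I slid the carrier until the spot was about 1 mm from the middle of the tips and let it go. I then squeezed the forceps to a gap of about 14 mm (33 mm over the rests, 5.1 N) and held that for over 2 s, and handed the job in still squeezing; no verdict came back.

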